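Roll the thick dowel pin onto the setting line

ROBOT

A 6-joint arm with a two-finger parallel gripper is mounted at the origin on the work surface; the furniture and walls round the work are solid. World frame = base frame: x ahead of the robot, y to its left, z up, the work surface at z = 0. Lengths are in m, angles in rad, forces in N, time in s.
With the tool pointing down it reaches from about 0.35 to 0.725 m from the base axis. Payload 4.3 kg.
Tool frame: the origin (TCP) lies between the finger pads; the fingertips stand 8 mm ahead of it and the grasp point (between the pads) lies 11 mm behind it; z points along the fingers, y is the direction in which the jaws open and shut (so a half turn about z gives the same grasp; the last joint's range is limited). The gripper opens to 85 mm and grips with 20 to 120 N. Pads are 22 mm wide; open, the fingers measure 114 mm over their backs; the gripper's body (76 mm by 85 mm) begins 54 mm behind the grasp point. The pads swing forward as they close: fully open they stand 13 mm farther back than shut.
Start: joints at [-1.395, 0.377, 0.081, 1.274, 0, 1.46], TCP at [0.162, -0.552, 0.239] pointing down, gripper open.
Joint ranges: [-2.72, 2.72], [-0.84, 1.66], [-1.02, 1.22], [-1.77, 2.12], [-1.37, 1.28], [-3.14, 3.14]. Speed limits (rad/s): [2.57, 2.57, 3.14, 3.14, 3.14, 3.14].

INTERFACE

Orientations are given as a unit quaternion [w, x, y, z].
In Python, from bench import r gives the robot as it stands. The module is installed in compiled form; this text tells all that it offers.
- The arm moves only by the tool send_rows, never from a script. Its argument "targets" is a list of rows, each a list of 6 numbers: the shift along the world's x, y, z in mm, then the turn, a rotation vector about the world's x, y, z in degrees. A call has 1 to 12 rows; each row shifts and turns the commanded pose from where the row before left it; what a row does not reach is not made up. A row lasts 1/10 s, in which the tool goes at most 50 mm and 8.59 degrees, less where a joint would pass 70% of its speed; a pose out of reach is approached as far as the arm can. A call is refused whole if a number of a shift passes 50 or a number of a turn 8.59, either way. A call with a gripper value outside its range is refused whole. "jaw" is the finger opening in mm, from 0 to 85.4, set as the call begins (left out, the last holds). The fingers move at their own pace and stop on an object; "newtons" is the grip in N (left out, the last holds). Time passes only in rows, so rows that do not move let the fingers close. It gives the time, the measured TCP pose, the force and the opening at its end, in the units of the state.
- r.get_obs(): the state, without advancing time (a new reading comes with each control period).
- r.capture(name): name is "scene" or "top" or "wrist"; returns the picture (384x512x3 uint8, red, green, blue); there is no depth.
- r.camera_model(name): a dict with "mtx" (3x3 intrinsics, pixels), "k1" (the pictures are not rectified: a ray, as slopes to the right and down, at radius r is drawn at 1 + k1 r^2 times it, then the intrinsics apply), "R" (3x3) and "t" (3): a world point X has camera coordinates R X + t. Camera axes: x right, y down, z forward; pixel columns grow to the right and rows downward; lengths in m; the calibration is good to about 2 mm. A picture is of the moment at which its call begins: read the wrist's pose just before it. camera_model takes no time and is no camera call; for the wrist camera it gives the pose at the moment of the call.
- r.finish_job(): hands the job in, once; it reports no verdict.
The state is a dict: "clock": time; "joints": joint angles; "qd": joint speeds; "effort": joint torques, N m; "position": TCP position; "tool_rot": TCP orientation; "wrist_force": force on the tool from outside, world axes, zero at the start; "moment": the same for the moment, N m; "gripper_width": finger opening in m.
Only numpy, scipy, OpenCV 4.12 (cv2) and the standard library are available. Lean on these libraries where they do the work, as an engineer would, in place of code of your own. Each camera call takes 0.05 s, during which the arm holds its last target.

TASK

Set the thick steel dowel pin on the white line of the rubber-faced board, ready for marking: push its top sideways with the fingertips so that it rolls across the board until it lies along the line, centred on it. Only touch it: never lift it or pick it up, roll it rather than slide it, leave the thin pin and the other things alone, and let go of it lying still.

Things in the scene. Friction and masses are not known exactly. Their poses are not given: they have to be found in the camera images.
- board: Fixed flat board, 250 mm (its x) by 180 mm (its y), aluminium with black rubber facing; rubber top 12 mm above the bench. Origin: centre of the underside. A white line 3 mm wide runs along its y through the middle (board x = 0). Fine grey 10 mm ticks along the long edges. At board x = +-120 mm a low stop strip across each end, its top 18 mm above the bench.
- thick_pin: Pin to roll: solid steel cylinder, 32 mm diameter, 110 mm long, 0.7 kg, on the rubber nearly parallel to the line, 45 to 80 mm from it on either side. Origin: its centre, 16 mm above the rubber. y: its axis; x and z turn as it rolls (z up at first). Pushed on top it rolls half as far as the fingertip moves, so several strokes may be needed; the rubber soon stops it when let go slowly.
- thin_pin: Bystander: plain solid steel cylinder, 20 mm diameter, 110 mm long, lying on the rubber on the other side of the line, 45 to 80 mm from it. Origin: its centre, 10 mm above the rubber; y is its axis. To be left alone.
- tape_roll: Bystander, loose: black roll of tape lying flat, 62 x 60 x 19 mm, on the bench to the left of the board. Origin: centre of its underside.
- small_heat_sink: Bystander, loose: finned aluminium heat sink, 50 x 45 x 30 mm, on the bench to the left of the board. Origin: centre of its underside.
- cutters: Bystander, loose: side cutters with red grips, 57 x 162 x 15 mm, lying on the bench beyond the board's far end. Origin: centre of their underside.
Not all that is in view belongs to the job. What is shaped like the thick_pin but brown, orange or pink is not meant.

How it is judged:
On the way:
1. the thick pin has rolled, by about a third of a turn or more (angle between thick_pin's own z axis and vertical above 2 rad).
At the end, for the whole second after the job is handed in: the thick pin lies still on the rubber along the white line: its centre within 6 mm of the line's middle and within 45 mm of the board's middle along it, its axis within 0.1 rad (6 degrees) of the line (x of thick_pin in the frame of board between -0.006 and 0.006 m and y of thick_pin in the frame of board between -0.045 and 0.045 m and z of thick_pin in the frame of board between 0.025 and 0.031 m and angle between the y axis of thick_pin and the y axis of board, either way round below 0.1 rad and linear speed of thick_pin below 0.01 m/s); the robot touches nothing.
It fails at once if the thick pin is lifted off the board (z of thick_pin in the frame of board above 0.036 m).
It fails at once if the thin pin is disturbed (15 mm) (distance of thin_pin from where it was at the start of the episode above 0.015 m).
It fails at once if the thin pin is lifted or carried (z of thin_pin in the frame of board above 0.03 m).
It fails at once if a bystander is disturbed (15 mm) (distance of any of tape_roll, small_heat_sink, cutters from where it was at the start of the episode above 0.015 m).
It also fails if it takes over 45 s, if anything falls off the work surface, if the arm or the gripper's body presses on something with over 40 N, if the wrist force passes 120 N, or if a joint passes its speed limit or range.

## Working session

There is one attempt and no reset: what is moved stays moved. The work goes in short steps, Python scripts to look and compute and a tool call to move; the robot and the scene stay as the last step left them, time stands still between calls to the robot, and variables do not carry over. Pictures are saved under pics/ and viewed, and the job is handed in when it is done.

Besides the shell and the picture viewer there is one more tool, called after "Call:" as a command line: name --pt "numbers of a row" for each row, then --argument value for the rest. send_rows: Moves the arm, as the interface text tells. Its arguments: {"type":"object","properties":{"targets":{"type":"array"},"jaw":{"type":"number"},"newtons":{"type":"number"}},"required":["targets"]}

```bash
mkdir -p pics; python3 - <<'E'
from bench import r
import cv2
o=r.get_obs();print(o)
for n in("scene","top"):
    im=r.capture(n);cv2.imwrite(f"pics/{n}0.png",im[:,:,::-1])
    m=r.camera_model(n);print(n,m)
E
```

```text
{'clock': 0.0, 'joints': array([-1.39531856e+00,  3.78108435e-01,  7.96553804e-02,  1.27439860e+00,
        2.30336033e-06,  1.46049442e+00]), 'qd': array([-0.00142032, -0.0006783 ,  0.00157802,  0.00145782, -0.00044615,
        0.00019544]), 'effort': array([ 7.31785167e-04, -4.63604665e+01,  2.69875395e+01,  2.07124493e-02,
       -2.29087127e-04, -7.41947986e-06]), 'position': array([ 0.16199111, -0.551057  ,  0.23834637]), 'tool_rot': array([-1.02715367e-03,  9.89808083e-01,  1.42404015e-01, -3.23323715e-05]), 'wrist_force': array([-0.5062937 ,  0.34576146, -0.37163961]), 'moment': array([-0.00404596, -0.06058459,  0.04576595]), 'gripper_width': 0.08540867434069947}
scene {'mtx': array([[354.788632  ,   0.        , 250.59503597],
       [  0.        , 354.788632  , 196.34743328],
       [  0.        ,   0.        ,   1.        ]]), 'k1': -0.09652411908045373, 'R': array([[-0.7947373 , -0.6069261 ,  0.00577305],
       [-0.42289089,  0.54688013, -0.72255478],
       [ 0.43538019, -0.57668261, -0.69128956]]), 't': array([0.37136974, 0.29129287, 0.77413594])}
top {'mtx': array([[389.67797009,   0.        , 251.20835416],
       [  0.        , 389.67797009, 191.01668052],
       [  0.        ,   0.        ,   1.        ]]), 'k1': -0.13416589670134668, 'R': array([[-6.63398828e-02, -9.97797020e-01, -3.56006210e-04],
       [-9.74913275e-01,  6.48943925e-02, -2.12915065e-01],
       [ 2.12469120e-01, -1.37776853e-02, -9.77070647e-01]]), 't': array([-0.04749257,  0.53311707,  0.95385812])}
```

View pics/top0.png

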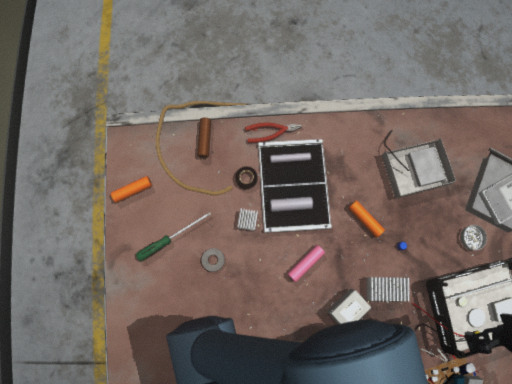

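View pics/scene0.png

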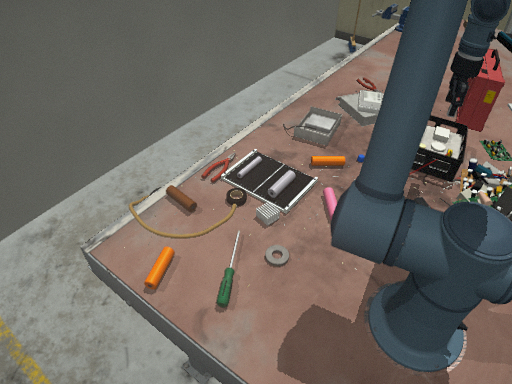

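The top view shows the board at about (295,185), with its white line on row ~185. The thick pin is at (292,203) on the robot's side and the thin pin at (291,157) on the far side. Next I'll measure these.

```bash
cat > h.py <<'E'
import numpy as np,cv2
def ray(m,uv):
    K=m["mtx"];k=m["k1"];uv=np.atleast_2d(uv).astype(float)
    d=np.c_[(uv[:,0]-K[0,2])/K[0,0],(uv[:,1]-K[1,2])/K[1,1]]
    p=d.copy()
    for _ in range(20): p=d/(1+k*(p**2).sum(1,keepdims=True))
    v=np.c_[p,np.ones(len(p))]@m["R"]; c=-m["R"].T@m["t"]
    return c,v
def onplane(m,uv,z):
    c,v=ray(m,uv); s=(z-c[2])/v[:,2]
    return c+v*s[:,None]
E
python3 - <<'E'
from h import *
from bench import r
im=cv2.imread("pics/top0.png");m=r.camera_model("top")
c=im[130:240,235:345];cv2.imwrite("pics/topcrop.png",cv2.resize(c,None,fx=5,fy=5,interpolation=cv2.INTER_CUBIC))
g=im.min(2); 
mask=np.zeros_like(g);mask[130:240,250:335]=(g[130:240,250:335]>100)
n,l,s,ce=cv2.connectedComponentsWithStats(mask)
for i in range(1,n):
    if s[i,4]>40:
        pts=np.argwhere(l==i)[:,::-1]
        print(i,s[i],ce[i],cv2.minAreaRect(pts.astype(np.float32)))
E
```

```text
1 [250 131  23   7 100] [260.73 133.71] ((260.94512939453125, 133.50608825683594), (5.190281867980957, 22.528034210205078), 83.6598129272461)
3 [ 258  130   75  103 1410] [295.96737589 176.98865248] ((295.0086669921875, 180.6465606689453), (99.1227798461914, 73.22636413574219), 86.633544921875)
16 [250 147   8  18  86] [252.79069767 153.98837209] ((253.5, 155.5), (17.0, 7.0), 90.0)
18 [271 153  40   9 259] [290.37065637 156.7953668 ] ((290.4845275878906, 156.76771545410156), (6.518862247467041, 39.31272888183594), 86.18592071533203)
24 [271 197  42  14 445] [291.45617978 203.3258427 ] ((291.49365234375, 203.42051696777344), (10.964969635009766, 41.587135314941406), 85.42607879638672)
27 [250 202  10  29 188] [253.44148936 217.4787234 ] ((254.5, 216.0), (28.0, 9.0), 90.0)
```

View pics/topcrop.png

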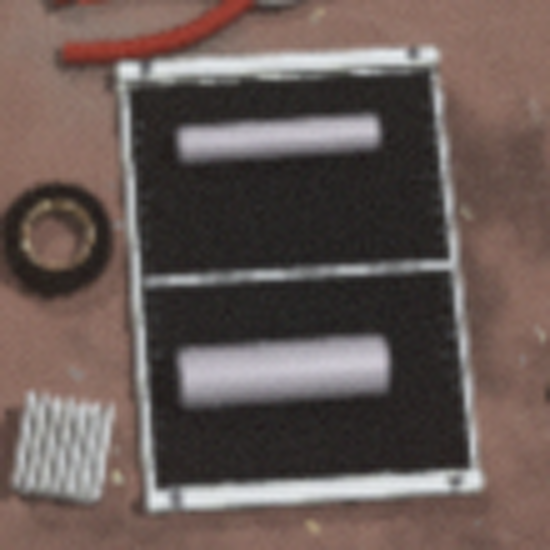

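```bash
python3 - <<'E'
from h import *
from bench import r
m=r.camera_model("top")
im=cv2.imread("pics/top0.png").min(2).astype(float)
# line: per-column centroid
P=[]
for u in list(range(268,322)):
    v0=186.4+(u-265)*(-3.4/60); rows=np.arange(int(v0)-4,int(v0)+6)
    w=np.clip(im[rows,u]-60,0,None)
    if w.sum()>50:P.append((u,(w*rows).sum()/w.sum()))
L=onplane(m,P,.012)[:,:2]
vx,vy,x0,y0=cv2.fitLine(L.astype(np.float32),cv2.DIST_HUBER,0,.001,.001).ravel()
d=np.array([vx,vy]);d*=np.sign(d[1]);n=np.array([d[1],-d[0]])
print("line pt",x0,y0,"dir",d,np.degrees(np.arctan2(-d[0],d[1])))
e=onplane(m,[(264.5,186.4),(326,183)],.012);print("ends",e)
mid=e[:,:2].mean(0);p0=np.array([x0,y0]);mid=p0+d*((mid-p0)@d);print("mid",mid)
for nm,z,v0,v1 in(("thick",.028,192,215),("thin",.022,148,165)):
    k=np.zeros(im.shape,np.uint8);k[v0:v1,268:316]=(im[v0:v1,268:316]>95)
    nn,l,s,c=cv2.connectedComponentsWithStats(k);i=1+s[1:,4].argmax()
    q=onplane(m,np.argwhere(l==i)[:,::-1],z)[:,:2];c=q.mean(0)
    w,V=np.linalg.eigh(np.cov(q.T));a=V[:,1]*np.sign(V[1,1])
    print(nm,c,"boardxy",(c-mid)@n,(c-mid)@d,"ang deg",np.degrees(np.arctan2(-a[0],a[1])),"len",np.ptp((q-c)@a),np.ptp((q-c)@[a[1],-a[0]]))
E
```

```text
line pt 0.5499942 -0.20269056 dir [0.00578789 0.99998325] -0.33162364
ends [[ 0.54909177 -0.12036646  0.012     ]
 [ 0.54748397 -0.28940637  0.012     ]]
mid [ 0.5499814  -0.20489622]
thick [ 0.49455338 -0.18759063] boardxy -0.05552725412325604 0.01698448905269466 ang deg 0.691586905520614 len 0.11140324811589328 0.030969773205203967
thin [ 0.62527408 -0.19754973] boardxy 0.07524889630098089 0.007782150183833252 ang deg 0.20430541465146923 len 0.11087111988916441 0.019295935645976633
```

Call:
send_rows --pt "33 36 -8 0 0 -1.64" --pt "33 36 -8 0 0 -1.64" --pt "33 36 -8 0 0 -1.64" --pt "32 36 -8 0 0 -1.64" --pt "32 36 -8 0 0 -1.64" --pt "32 36 -8 0 0 -1.64" --pt "32 36 -8 0 0 -1.64" --pt "32 36 -8 0 0 -1.64" --pt "32 36 -8 0 0 -1.64" --pt "32 36 -8 0 0 -1.64" --pt "0 0 0 0 0 0" --pt "0 0 0 0 0 0" --jaw 50

```text
clock: 1.3
position: [0.485, -0.1906, 0.1586]
tool_rot: [-0.0, 1.0, 0.001, -0.001]
wrist_force: [-0.6, -0.2, -0.1]
gripper_width: 0.0502
```

```bash
python3 - <<'E'
from bench import r
import cv2
o=r.get_obs();print(o["clock"],o["position"],o["tool_rot"],o["wrist_force"],o["gripper_width"])
m=r.camera_model("wrist");print(m)
cv2.imwrite("pics/w1.png",r.capture("wrist")[:,:,::-1])
E
```

```text
1.3 [ 0.48497634 -0.19060741  0.1586401 ] [-8.70759259e-05  9.99998792e-01  1.26170996e-03 -9.03562812e-04] [-0.63001938 -0.21784864 -0.11474595] 0.05024504546934708
{'mtx': array([[279.77759747,   0.        , 256.0430485 ],
       [  0.        , 279.77759747, 190.55480057],
       [  0.        ,   0.        ,   1.        ]]), 'k1': -0.060675932629386774, 'R': array([[ 1.24465418e-03, -9.99999157e-01, -3.69350310e-04],
       [-9.63688665e-01, -1.29808607e-03,  2.67025228e-01],
       [-2.67025482e-01,  2.35846399e-05, -9.63689468e-01]]), 't': array([-0.19110031,  0.45430685,  0.4305584 ])}
```

View pics/w1.png

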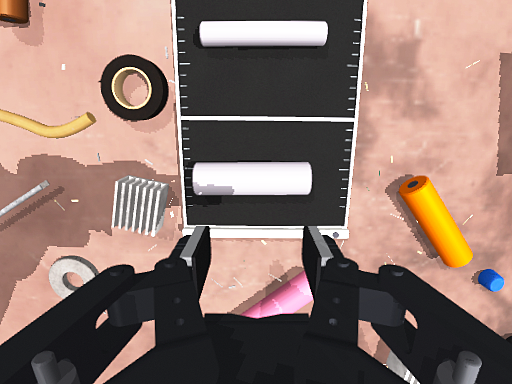

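The wrist view shows the thick pin at (252,179), the line on row ~118, the thin pin at (263,33), and both fingertips at about (195,240) and (318,240). I'll write a reusable measurement on this view.

```bash
cat > meas.py <<'E'
from h import *
from bench import r
import sys
def meas(name):
    o=r.get_obs();m=r.camera_model("wrist");im=r.capture("wrist")[:,:,::-1].copy();cv2.imwrite(f"pics/{name}.png",im)
    print("t",o["clock"],"pos",o["position"].round(4),"F",o["wrist_force"].round(2))
    g=im.min(2); K=(g>130).astype(np.uint8)
    cs,_=cv2.findContours(K,cv2.RETR_LIST,cv2.CHAIN_APPROX_NONE)
    res={}
    # line & pins: blobs inside board region
    for nm,z,wid in(("thick",.028,.032),("thin",.022,.020)):
        for c in cs:
            if cv2.contourArea(c)<600: continue
            k=np.zeros_like(K);cv2.drawContours(k,[c],-1,1,-1)
            q=onplane(m,np.argwhere(k)[:,::-1],z)[:,:2];ce=q.mean(0)
            if abs(ce[1]+.2)>.06 or not .43<ce[0]<.68: continue
            box=cv2.minAreaRect((q*1000).astype(np.float32));dims=sorted(box[1])
            if abs(dims[0]-wid*1000)<4 and 95<dims[1]<120:
                bc=np.array(box[0]);a=cv2.fitLine(((q-ce)*1000).astype(np.float32),cv2.DIST_L2,0,.01,.01).ravel()[:2];a=a*np.sign(a[1])
                res[nm]=(bc/1000,np.degrees(np.arctan2(-a[0],a[1])));print(nm,"ctr",bc.round(1),"dims",np.round(dims,1),"ang",round(res[nm][1],2))
    # line: columns; search rows mapping to x in .53-.57
    P=[]
    for y in np.arange(-.28,-.125,.003):
        xs=np.arange(.535,.565,.0004)
        X=np.c_[xs,np.full_like(xs,y),np.full_like(xs,.012)]@m["R"].T+m["t"]
        p=X[:,:2]/X[:,2:];p=p*(1+m["k1"]*(p**2).sum(1,keepdims=True))
        uv=p*[m["mtx"][0,0],m["mtx"][1,1]]+m["mtx"][:2,2]
        v=cv2.remap(g,uv[:,0].astype(np.float32)[None],uv[:,1].astype(np.float32)[None],cv2.INTER_LINEAR)[0].astype(float)
        b=v>110
        if b.any() and np.ptp(xs[b])<.006: P.append((xs[b].mean(),y))
    if len(P)>6:
        a=cv2.fitLine(np.float32(P)*1000,cv2.DIST_HUBER,0,.01,.01).ravel();d=a[:2]*np.sign(a[1])
        n=np.array([d[1],-d[0]]);print("line n",len(P),"x at y=-205:",a[2]+(-205-a[3])*d[0]/d[1],"ang",np.degrees(np.arctan2(-d[0],d[1])))
        for nm in res: print(nm,"board x",((res[nm][0]*1000-a[2:])@n).round(2))
    return res
if __name__=="__main__": meas(sys.argv[1])
E
python3 meas.py w2
```

```text
t 1.35 pos [ 0.4846 -0.1916  0.159 ] F [ 0.17 -0.01 -0.07]
thick ctr [ 491.5 -186.2] dims [ 32.1 116.7] ang 0.18
thin ctr [ 623.2 -196.6] dims [ 20.  113.2] ang 0.24
line n 51 x at y=-205: 548.56506 ang -0.34958708
thick board x -57.15
thin board x 74.61
```

Call:
send_rows --pt "0 1 -25 0 0 0" --pt "0 1 -25 0 0 0" --pt "0 1 -25 0 0 0" --pt "0 0 -20 0 0 0" --pt "0 0 -4 0 0 0" --pt "0 0 0 0 0 0"

```text
clock: 2.0
position: [0.484, -0.1896, 0.0602]
tool_rot: [-0.0, 1.0, -0.001, -0.001]
wrist_force: [-0.1, 0.5, -0.5]
gripper_width: 0.0498
```

```bash
python3 meas.py w3
```

```text
t 2.0 pos [ 0.484  -0.1896  0.0602] F [-0.07  0.54 -0.47]
line n 51 x at y=-205: 548.55554 ang -0.5188664
```

View pics/w3.png

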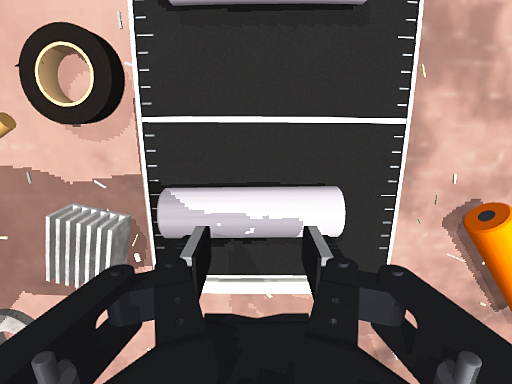

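The fingertips (at about (197,240) and (317,240)) sit over the pin's near half. I'll shift slightly forward and lower gently.

Call:
send_rows --pt "4 0 0 0 0 0" --pt "0 0 -1.5 0 0 0" --pt "0 0 -1.5 0 0 0" --pt "0 0 -1.5 0 0 0" --pt "0 0 0 0 0 0"

```text
clock: 2.55
position: [0.4889, -0.1885, 0.0557]
tool_rot: [-0.0, 1.0, -0.0, -0.0]
wrist_force: [0.1, 0.2, 0.2]
gripper_width: 0.0502
```

Call:
send_rows --pt "0 0 -1.5 0 0 0" --pt "0 0 -1.5 0 0 0" --pt "0 0 0 0 0 0"

```text
clock: 2.85
position: [0.4889, -0.1885, 0.0525]
tool_rot: [-0.0, 1.0, -0.0, -0.0]
wrist_force: [-0.2, 0.4, -0.8]
gripper_width: 0.0499
```

Call:
send_rows --pt "0 0 -1 0 0 0" --pt "0 0 -1 0 0 0" --pt "0 0 0 0 0 0"

```text
clock: 3.15
position: [0.489, -0.1886, 0.0507]
tool_rot: [-0.0, 1.0, -0.0, -0.0]
wrist_force: [0.1, 0.8, -0.4]
gripper_width: 0.0502
```

Call:
send_rows --pt "0 0 -1 0 0 0" --pt "0 0 0 0 0 0"

```text
clock: 3.35
position: [0.4891, -0.1887, 0.0497]
tool_rot: [0.0, 1.0, -0.0, -0.0]
wrist_force: [1.0, -0.2, -0.7]
gripper_width: 0.0502
```

Call:
send_rows --pt "0 0 -1 0 0 0" --pt "0 0 0 0 0 0"

```text
clock: 3.55
position: [0.4893, -0.1888, 0.049]
tool_rot: [0.0, 1.0, -0.0, 0.0]
wrist_force: [0.3, -0.4, 0.2]
gripper_width: 0.0498
```

Call:
send_rows --pt "0 0 -1 0 0 0" --pt "0 0 0 0 0 0"

```text
clock: 3.75
position: [0.4903, -0.1888, 0.0488]
tool_rot: [0.0, 1.0, -0.0, 0.001]
wrist_force: [0.9, 2.5, 5.3]
gripper_width: 0.0502
```

Call:
send_rows --pt "0 0 -1 0 0 0" --pt "0 0 0 0 0 0"

```text
clock: 3.95
position: [0.4912, -0.1889, 0.0487]
tool_rot: [0.0, 1.0, -0.0, 0.002]
wrist_force: [-0.8, 3.6, 11.1]
gripper_width: 0.0496
```

Call:
send_rows --pt "2 0 0 0 0 0" --pt "3 0 0 0 0 0" --pt "4 0 0 0 0 0" --pt "4 0 0 0 0 0" --pt "4 0 0 0 0 0" --pt "3 0 0 0 0 0" --pt "2 0 0 0 0 0" --pt "0 0 0 0 0 0" --pt "0 0 0 0 0 0"

```text
clock: 4.85
position: [0.5133, -0.1887, 0.0485]
tool_rot: [0.0, 1.0, 0.0, 0.002]
wrist_force: [0.6, 2.9, 8.3]
gripper_width: 0.0499
```

```bash
python3 meas.py w4
```

```text
t 4.85 pos [ 0.5133 -0.1887  0.0485] F [0.65 2.85 8.29]
thin ctr [ 623.4 -196.9] dims [ 19.7 116.4] ang 0.24
line n 51 x at y=-205: 548.34705 ang -0.4127458
thin board x 75.01
```

View pics/w4.png

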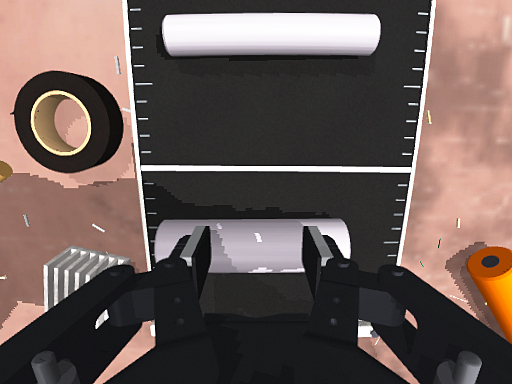

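The pin now spans rows 219–272, closer to the line on row 168, so it is rolling. I'll lift, go back and measure.

Call:
send_rows --pt "0 0 0 0 0 0" --pt "0 0 2 0 0 0" --pt "0 0 5 0 0 0" --pt "0 0 8 0 0 0" --pt "-10 0 0 0 0 0" --pt "-20 0 0 0 0 0" --pt "-20 0 0 0 0 0" --pt "0 0 0 0 0 0" --pt "0 0 0 0 0 0"

```text
clock: 5.8
position: [0.4608, -0.1888, 0.0619]
tool_rot: [0.0, 1.0, -0.001, 0.0]
wrist_force: [-0.3, 0.1, -0.9]
gripper_width: 0.0501
```

```bash
python3 meas.py w5
```

```text
t 5.8 pos [ 0.4608 -0.1888  0.0619] F [-0.26  0.1  -0.93]
line n 51 x at y=-205: 548.6405 ang -0.4835817
```

View pics/w5.png

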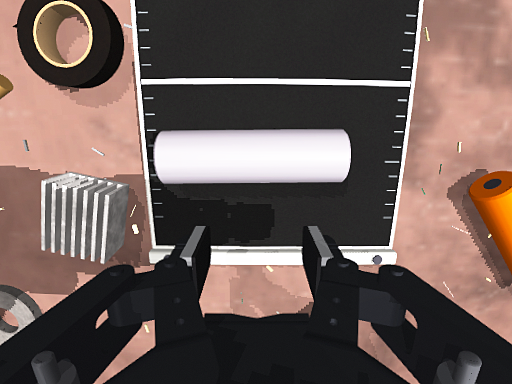

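The pin is now clear of the fingers, centred at about (252,156). The blob filter missed it, so I'll use a profile measurement with tangent-ray bisectors instead.

```bash
cat > prof.py <<'E'
from h import *
def proj(m,X):
    X=X@m["R"].T+m["t"];p=X[:,:2]/X[:,2:];p=p*(1+m["k1"]*(p**2).sum(1,keepdims=True))
    return (p*[m["mtx"][0,0],m["mtx"][1,1]]+m["mtx"][:2,2]).astype(np.float32)
def prof(im,m,lo,hi,zt=.028,thr=110,ys=np.arange(-.225,-.150,.003)):
    """pin axis x per y: bisector of tangent rays in x-z plane"""
    g=im.min(2);C=-m["R"].T@m["t"];out=[]
    for y in ys:
        xs=np.arange(lo,hi,.0003);uv=proj(m,np.c_[xs,np.full_like(xs,y),np.full_like(xs,zt)])
        v=cv2.remap(g,uv[:,0][None].copy(),uv[:,1][None].copy(),cv2.INTER_LINEAR)[0]
        b=np.r_[0,(v>thr).astype(int),0];d=np.diff(b);s=np.where(d==1)[0];e=np.where(d==-1)[0]
        if len(s)==0: continue
        i=(e-s).argmax()
        if xs[e[i]-1]-xs[s[i]]<.018: continue
        t=[np.arctan2(x-C[0],C[2]-zt) for x in(xs[s[i]],xs[e[i]-1])]
        out.append((y,C[0]+(C[2]-zt)*np.tan(np.mean(t)),xs[e[i]-1]-xs[s[i]]))
    o=np.array(out);k=np.polyfit(o[:,0]+.2,o[:,1],1)
    print(f"n{len(o)} axis x@y=-.187 {np.median(o[:,1]):.4f} slope deg {-np.degrees(k[0]):.2f} width {np.median(o[:,2]):.4f} spread {o[:,1].std():.4f}")
E
python3 - <<'E'
from prof import *
from bench import r
m=r.camera_model("wrist")
prof(cv2.imread("pics/w5.png"),m,.455,.544)
E
```

```text
n26 axis x@y=-.187 0.5045 slope deg 0.41 width 0.0318 spread 0.0002
```

Call:
send_rows --pt "18 0 0 0 0 0" --pt "18 0 0 0 0 0" --pt "0 0 -5 0 0 0" --pt "0 0 -6 0 0 0" --pt "0 0 -2 0 0 0" --pt "0 0 -2 0 0 0" --pt "0 0 0 0 0 0" --pt "0 0 0 0 0 0"

```text
clock: 6.65
position: [0.4987, -0.1886, 0.0487]
tool_rot: [-0.0, 1.0, -0.0, 0.002]
wrist_force: [-0.0, 3.1, 12.6]
gripper_width: 0.0498
```

Call:
send_rows --pt "2 0 0 0 0 0" --pt "4 0 0 0 0 0" --pt "4 0 0 0 0 0" --pt "4 0 0 0 0 0" --pt "4 0 0 0 0 0" --pt "4 0 0 0 0 0" --pt "3 0 0 0 0 0" --pt "2 0 0 0 0 0" --pt "1 0 0 0 0 0" --pt "0 0 0 0 0 0" --pt "0 0 0 0 0 0"

```text
clock: 7.75
position: [0.5265, -0.1884, 0.0486]
tool_rot: [-0.0, 1.0, -0.0, 0.002]
wrist_force: [1.1, 4.0, 11.6]
gripper_width: 0.0498
```

Call:
send_rows --pt "0 0 2 0 0 0" --pt "0 0 5 0 0 0" --pt "0 0 8 0 0 0" --pt "-20 0 0 0 0 0" --pt "-25 0 0 0 0 0" --pt "-15 0 0 0 0 0" --pt "0 0 0 0 0 0" --pt "0 0 0 0 0 0"

```text
clock: 8.55
position: [0.4655, -0.1889, 0.0621]
tool_rot: [0.0, 1.0, -0.0, 0.0]
wrist_force: [0.5, -0.3, 0.1]
gripper_width: 0.05
```

```bash
python3 - <<'E'
from prof import *
from meas import meas
from bench import r
meas("w6");m=r.camera_model("wrist")
prof(cv2.imread("pics/w6.png"),m,.455,.5445)
E
```

```text
t 8.55 pos [ 0.4655 -0.1889  0.0621] F [ 0.52 -0.28  0.11]
line n 51 x at y=-205: 548.6173 ang -0.4186061
n26 axis x@y=-.187 0.5189 slope deg 0.32 width 0.0315 spread 0.0001
```

View pics/w6.png

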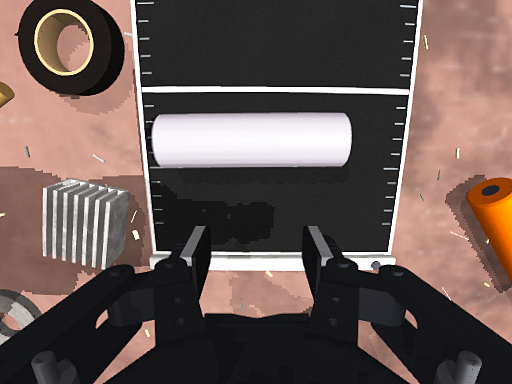

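The pin has moved from 0.5045 to 0.5189 and is still parallel (centre at about (252,139), line on row 90). I'll repeat the same stroke.

Call:
send_rows --pt "22 0 0 0 0 0" --pt "23 0 0 0 0 0" --pt "0 0 -5 0 0 0" --pt "0 0 -6 0 0 0" --pt "0 0 -2 0 0 0" --pt "0 0 -2 0 0 0" --pt "0 0 0 0 0 0" --pt "0 0 0 0 0 0"

```text
clock: 9.4
position: [0.5113, -0.1886, 0.0487]
tool_rot: [-0.0, 1.0, -0.0, 0.002]
wrist_force: [1.0, 2.5, 12.6]
gripper_width: 0.0501
```

Call:
send_rows --pt "2 0 0 0 0 0" --pt "4 0 0 0 0 0" --pt "4 0 0 0 0 0" --pt "4 0 0 0 0 0" --pt "4 0 0 0 0 0" --pt "4 0 0 0 0 0" --pt "4 0 0 0 0 0" --pt "3 0 0 0 0 0" --pt "1 0 0 0 0 0" --pt "0 0 0 0 0 0" --pt "0 0 0 0 0 0"

```text
clock: 10.5
position: [0.5413, -0.1884, 0.0487]
tool_rot: [-0.0, 1.0, -0.0, 0.002]
wrist_force: [1.0, 4.2, 11.8]
gripper_width: 0.0501
```

Call:
send_rows --pt "0 0 2 0 0 0" --pt "0 0 5 0 0 0" --pt "0 0 8 0 0 0" --pt "-20 0 0 0 0 0" --pt "-25 0 0 0 0 0" --pt "-15 0 0 0 0 0" --pt "0 0 0 0 0 0" --pt "0 0 0 0 0 0"

```text
clock: 11.3
position: [0.4804, -0.1889, 0.0621]
tool_rot: [0.0, 1.0, -0.0, 0.0]
wrist_force: [0.0, -0.8, 0.7]
gripper_width: 0.05
```

```bash
python3 - <<'E'
from prof import *
from meas import meas
from bench import r
meas("w7");m=r.camera_model("wrist")
prof(cv2.imread("pics/w7.png"),m,.475,.575)
E
```

```text
t 11.3 pos [ 0.4804 -0.1889  0.0621] F [ 0.04 -0.79  0.7 ]
line n 9 x at y=-205: 548.75604 ang -0.6370902
n26 axis x@y=-.187 0.5345 slope deg -0.15 width 0.0324 spread 0.0001
```

View pics/w7.png

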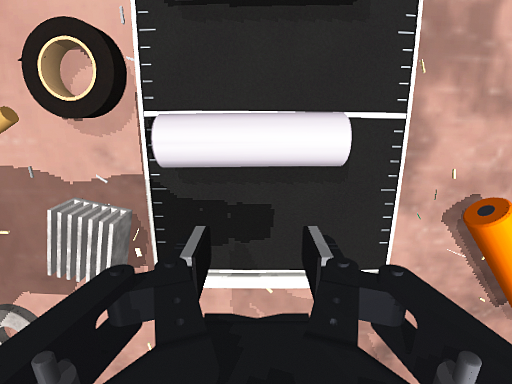

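The pin is now at about 0.534, its upper edge touching the line on row ~113. It has about 14.6 mm to go, which is a 29 mm stroke.

Call:
send_rows --pt "23 0 0 0 0 0" --pt "22 0 0 0 0 0" --pt "0 0 -5 0 0 0" --pt "0 0 -6 0 0 0" --pt "0 0 -2 0 0 0" --pt "0 0 -2 0 0 0" --pt "0 0 0 0 0 0" --pt "0 0 0 0 0 0"

```text
clock: 12.15
position: [0.5262, -0.1886, 0.0487]
tool_rot: [-0.0, 1.0, -0.0, 0.002]
wrist_force: [0.4, 3.2, 11.0]
gripper_width: 0.0498
```

Call:
send_rows --pt "2 0 0 0 0 0" --pt "4 0 0 0 0 0" --pt "4 0 0 0 0 0" --pt "4 0 0 0 0 0" --pt "4 0 0 0 0 0" --pt "4 0 0 0 0 0" --pt "4 0 0 0 0 0" --pt "2 0 0 0 0 0" --pt "1 0 0 0 0 0" --pt "0 0 0 0 0 0" --pt "0 0 0 0 0 0" --pt "0 0 0 0 0 0"

```text
clock: 13.35
position: [0.5552, -0.1884, 0.0487]
tool_rot: [-0.0, 1.0, -0.0, 0.002]
wrist_force: [0.2, 3.0, 10.9]
gripper_width: 0.0502
```

Call:
send_rows --pt "0 0 1 0 0 0" --pt "0 0 2 0 0 0" --pt "0 0 12 0 0 0" --pt "-20 0 10 0 0 0" --pt "-25 0 20 0 0 0" --pt "-20 0 20 0 0 0" --pt "0 0 20 0 0 0" --pt "0 0 0 0 0 0" --pt "0 0 0 0 0 0"

```text
clock: 14.25
position: [0.4894, -0.189, 0.1321]
tool_rot: [0.0, 1.0, -0.0, 0.001]
wrist_force: [0.4, 0.5, -0.5]
gripper_width: 0.0502
```

```bash
python3 - <<'E'
from prof import *
from meas import meas
from bench import r
meas("w8");m=r.camera_model("wrist")
prof(cv2.imread("pics/w8.png"),m,.50,.59)
im=r.capture("top")[:,:,::-1].copy();cv2.imwrite("pics/top8.png",im)
E
```

```text
t 14.25 pos [ 0.4894 -0.189   0.1321] F [ 0.43  0.46 -0.49]
thin ctr [ 623.6 -196.6] dims [ 19.4 114.1] ang 0.18
line n 10 x at y=-205: 549.75934 ang -1.5269408
thin board x 73.56
n26 axis x@y=-.187 0.5476 slope deg 0.27 width 0.0313 spread 0.0001
```

View pics/w8.png

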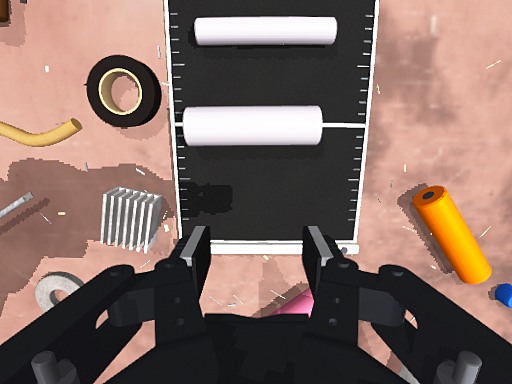

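The pin lies across the line at about (252,126), and the line comes out of its right end at row 125. I'll cross-check with the top camera and then hand in.

```bash
python3 - <<'E'
from h import *
from bench import r
m=r.camera_model("top")
for f in("top0","top8"):
    im=cv2.imread(f"pics/{f}.png").min(2)
    for v0,v1 in((148,165),(170,216)):
        k=np.zeros_like(im);k[v0:v1,268:316]=im[v0:v1,268:316]>95
        k=cv2.morphologyEx(k,cv2.MORPH_OPEN,np.ones((5,5),np.uint8))
        n,l,s,c=cv2.connectedComponentsWithStats(k)
        if n<2: continue
        i=1+s[1:,4].argmax();q=onplane(m,np.argwhere(l==i)[:,::-1],.028 if v0>160 else .022)
        print(f,v0,s[i],q.mean(0))
o=r.get_obs();print(o["clock"],abs(o["qd"]).max())
E
```

```text
top0 148 [271 153  40   9 266] [ 0.6252624 -0.1977621  0.022    ]
top0 170 [271 197  42  14 465] [ 0.49448808 -0.18771635  0.028     ]
top8 148 [271 155  11   7  72] [ 0.62506167 -0.15659826  0.022     ]
14.35 0.01072771820029489
```

View pics/top8.png

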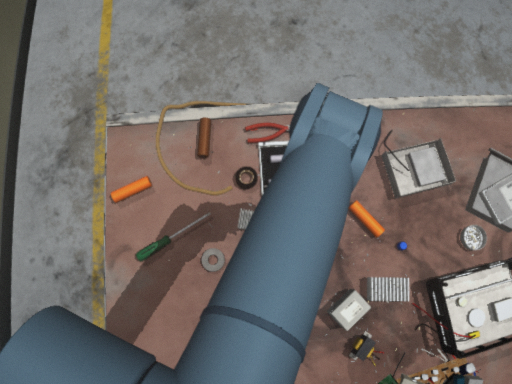

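The arm hides the board in the top view, so I'll take a second wrist frame to confirm the pin is still, then hand in.

```bash
python3 - <<'E'
from prof import *
from bench import r
m=r.camera_model("wrist");im=r.capture("wrist")[:,:,::-1].copy()
prof(im,m,.50,.59)
g=im.min(2)
for y in(-.252,-.26,-.27,-.278):
    xs=np.arange(.54,.56,.0003);uv=proj(m,np.c_[xs,np.full_like(xs,y),np.full_like(xs,.012)])
    v=cv2.remap(g,uv[:,0][None].copy(),uv[:,1][None].copy(),1)[0];print("line",y,xs[v>120].mean())
r.finish_job()
E
```

```text
n26 axis x@y=-.187 0.5480 slope deg 0.30 width 0.0315 spread 0.0001
line -0.252 0.5480999999999991
line -0.26 0.5480999999999991
line -0.27 0.5480999999999991
line -0.278 0.5480999999999991
the job is handed in; nothing more can be done
```

I rolled the thick pin about 55 mm onto the white line and handed the job in at about 14.4 s. It took four light strokes of the two fingertips, pressing with about 8–13 N. I lifted the fingers off after each stroke.

- **Position:** the last wrist-camera check puts the pin's axis about 0–1 mm from the line (limit 6 mm).
- **Angle:** it is within about 1° of the line (limit 6°).
- **Along the line:** it is about 17 mm from the board's middle (limit 45 mm). I measured this at the start and did not repeat it.
- **Stillness:** two frames taken 0.15 s apart agree to 0.4 mm, and the gripper was clear of everything.
- **Roll:** the distance travelled works out to about 3.4 rad of turn (2 rad needed). I did not measure the turn itself.
- **Other things:** the thin pin measured within 1 mm of where it started. The tape roll, heat sink and cutters were not re-measured, but the fingers never came near them.

**Checks that failed or disagreed:**
- The top camera could not confirm the result, because the arm hid the board.
- At the start the top camera placed the pin about 2 mm differently from the wrist camera, which is within the stated calibration.
- My automatic blob detector missed the pin in the close-up views, so I measured it from edge profiles instead.
- With the pin covering most of the line, the automatic line fit had few points and read 1 mm and 1° off. I relied on the earlier full-line fits and a direct check of the exposed end.

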